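# Test the guard relay, then crack open the conditioning box

## Robot

A 6-joint arm with a two-finger parallel gripper is mounted at the origin on the work surface. World frame = base frame: x ahead of the robot, y to its left, z up, the work surface at z = 0. Lengths are in m, angles in rad, forces in N, time in s.
With the tool pointing down it reaches from about 0.25 to 0.725 m from the base axis. Payload 9.7 kg.
Tool frame: the origin (TCP) lies on the centre line of the jaws, within the pads' length; the fingertips stand 17 mm ahead of it and the grasp point (between the pads) lies 2 mm behind it; z points along the fingers, y is the line along which they close (so a half turn about z gives the same grasp; the last joint's range is limited). The gripper opens to 85 mm and grips with 20 to 120 N. Pads are 22 mm wide; open, the fingers measure 114 mm over their backs; the gripper's body (76 mm by 85 mm) begins 54 mm behind the grasp point. The pads swing forward as they close: fully open they stand 13 mm farther back than shut.
Start: joints at [-1.178, 0.087, 0.176, 1.66, 0, 1.571], TCP at [0.211, -0.508, 0.248] pointing down, gripper open.
Joint ranges: [-3.13, 3.13], [-0.85, 1.81], [-1.15, 1.24], [-2.2, 2.28], [-1.44, 1.52], [-3.14, 3.14]. Speed limits (rad/s): [2.22, 2.22, 2.57, 3.14, 3.14, 3.14].

## Interface

Orientations are given as a unit quaternion [x, y, z, w].
In Python, from workcell import r, eyes, sign_off gives the robot as it stands. The module is installed in compiled form; this text tells all that it offers.
- The arm moves only by the shell command python3 -m handwheel 'ROWS' [OPENING] [FORCE]. ROWS is JSON, a list of rows, each a list of 6 numbers: the shift along the tool's x, y, z scaled (see below), then the turn, a rotation vector about the tool's x, y, z scaled (see below). In form: [[dx, dy, dz, wx, wy, wz], ...]. A call has exactly 10 rows; each row is the pose to reach, as a shift and turn from the pose commanded when the call began, along the tool's axes at that moment; what a row does not reach only later rows make up. The controller multiplies each number of a shift by 1 m and each number of a turn by 60 degrees. A row lasts 1/10 s, in which the tool goes at most 50 mm and 8.59 degrees, less where a joint would pass 70% of its speed; a pose out of reach is approached as far as the arm can. A call with a number of a shift or a turn outside -1 to 1 is refused whole. A call with a gripper value outside its range is refused whole. OPENING is the closure, from -1 (fully open) to 1 (shut), so that 0 is half open, set as the call begins (- or left out, the last holds). The fingers move at their own pace and stop on an object; FORCE is the grip in N (left out, the last holds). Time passes only in rows, so rows that repeat a pose let the fingers close, or fill a call up. It gives the time, the measured TCP pose, the force, the opening and the grip force at its end, in the units of the state.
- r.sense(): the state, without advancing time (a new reading comes with each control period).
- eyes.read_camera(name): name is "scene" or "top" or "wrist"; returns a dict with "pixels" (420x560x3 uint8, blue, green, red), "fx", "fy", "cx", "cy" (pixels), "extrinsics" (4x4, takes a point from camera to world coordinates); the wrist camera has in their place "T_tool_cam" (4x4, takes a point from camera to tool coordinates, whose origin is the TCP and whose axes are the flange's). Camera axes: x right, y down, z forward; pixel columns grow to the right and rows downward; lengths in m; the calibration is good to about 2 mm. A picture is of the moment at which its call begins: read the wrist's pose just before it. There is no depth.
- sign_off(): hands the job in; it is judged then, once.
Trained networks look in a picture, given as the dict that the camera call returned (one of the last four; its "shot" number tells which), for a name from the list of things; names that differ only in an ending like _2 or _b are one class to them, and where a whole thing is asked for, a point or a joint stands for the part that bears it (a point fixed in the world has none). Each returns a list of dicts, best first, with "p" (0 to 1); they miss things now and then, are a little off and sometimes report something else, mostly with a low value. They report only what shows in the picture. A call takes as long as a camera call. They do not tell look-alikes from the thing itself.
- eyes.silhouettes(picture, target): "pixels" (420x560 bool, what is visible of it) and "position" ([row, column] in pixels, amid what is visible of it).
The state is a dict: "clock": time; "joint_pos": joint angles; "joint_velocities": joint speeds; "tau": joint torques, N m; "tool_pos": TCP position; "ee_rot": TCP orientation; "wrist_force": force on the tool from outside, world axes, zero at the start; "torque": the same for the moment, N m; "width": finger opening in m; "finger_force": force on a finger pad.
Only numpy, scipy, OpenCV 4.12 (cv2) and the standard library are available. Lean on these libraries where they do the work, as an engineer would, in place of code of your own. Each camera call takes 0.05 s, during which the arm holds its last target. There are 200 camera calls.

## Task

Get the beige conditioning box ready to vent before the paper tests: first check its guard relay by pressing the yellow test button until the red-tipped lever drops by itself, then lift the lever back up until it stays up on its own, and let go of it. Then take the box's black lid handle, pull the lid free of its sticky seal without letting it fly wide open, and hold the front edge about 30 mm up, steady, for about three seconds. Finish while still holding the lid slightly open like that, and leave the other things on the bench undisturbed.

Things in the scene. Friction and masses are not known exactly. Their poses are not given: they have to be found in the camera images.
- chamber: Conditioning box, beige, fixed to the bench: 170 mm deep (its x), 200 mm wide (its y), 112 mm high with the lid shut. Origin: centre of its underside; x points from the front (handle side, towards the robot) to the hinge side at the back, y to the left, z up.
- lid_handle (a point): Middle of the black bar handle on the lid: a round bar 12 mm thick and 90 mm long, along the box's y, on two end posts; 40 mm above the lid's top face (152 mm above the bench when shut), 25 mm in from the lid's front edge. It moves with the lid. Free space between and around the posts to pinch the bar from above, fingers closing along the box's x.
- lid_hinge (a point): Middle of the lid's hinge line, which runs along the box's y on its back edge, 100 mm above the bench; the handle is 145 mm in front of it and 52 mm higher when shut, the lid's front edge 170 mm in front.
- lid (a joint): Lid angle in rad: 0 shut, grows as the front edge rises (0.18 = 30 mm at the front edge), end stop 0.46. The seal holds the shut lid: about 12 N upward at the handle (peak in the first 0.01 rad) breaks it free, the pull then falls quickly, and from about 0.06 rad only the lid's weight, 1 to 3 N at the handle, remains. Let go, the lid falls shut and sticks again.
- relay: Guard relay, a grey block fixed to the bench: 110 mm deep (its x), 150 mm wide (its y), 40 mm high, with a black button housing 52 x 52 mm on its left half, up to 64 mm above the bench. Origin: centre of its underside; x points from the front (towards the robot) to the back, y to the left.
- button_top (a point): Centre of the top face of the yellow test button, 28 mm across, 79 mm above the bench, pressed straight down.
- button (a joint): Button travel in m: 0 released, 0.007 fully down. Spring: 1 N to start, 3 N fully down; the lever goes over its centre and drops at 4 to 5 mm.
- lever_grip (a point): Centre of the red grip at the lever's tip: a short cylinder, 20 mm across and 18 mm long along the relay's y, on a thin steel arm. Lever up: 129 mm above the bench. Dropped: 73 mm above the bench and 73 mm in front of the relay's centre, 18 mm beyond the block's front face. Pinch it with the fingers closing along the relay's y.
- lever (a joint): Lever angle in rad: 0 up (leaning 0.175 rad to the back against its stop, where it rests by its own weight), grows as it falls to the front, 1.5 fully dropped. The pivot runs along the relay's y, 55 mm above the bench, over the middle of the block's depth (relay x = 0), 35 mm to the right of the middle (relay y = -35 mm); the red grip is 75 mm from it. It turns freely; past upright it tips on to its stop by itself.
- sled: brass test sled, a 60 x 60 x 22 mm block with a short pin; a bystander. Origin under its centre.
- tin: small aluminium jar, 60 mm across, 60 mm high; a bystander. Origin under its centre.
- mouse: black computer mouse, 100 x 58 x 26 mm; a bystander. Origin under its centre.
- mug: blue mug, 80 mm across, 90 mm high; a bystander. Origin under its centre.
- flask: amber bottle, 64 mm across, 140 mm high; a bystander. Origin under its centre.
- calculator: grey pocket calculator, 130 x 75 x 14 mm; a bystander. Origin under its centre.
- stapler: blue stapler, 130 mm long, 32 mm wide, 45 mm high; a bystander. Origin under its centre.
Mind the look-alikes: they are no part of the job. Leave any brown or green look-alike of the relay alone.

How it is judged:
On the way, in this order (a step that is already met when the one before it is completed fails the run):
1. the test button is pressed while the lid is still shut (value of joint button above 0.003 m and value of joint lid below 0.03 rad).
2. the lever drops by itself, not pulled (value of joint lever above 1.2 rad and contact force between the fingers and lever below 0.5 N), for 0.1 s.
3. the lever is back up and stays there untouched, the button released, the lid still shut (value of joint lever below 0.1 rad and value of joint button below 0.0015 m and contact force between the fingers and lever below 0.2 N and contact force between the fingers and button below 0.2 N and value of joint lid below 0.03 rad), for 0.3 s.
4. the lid is free of its seal and held slightly open, steady, for two seconds (value of joint lid between 0.09 and 0.28 rad and contact force between the fingers and lid above 0.8 N), for 2 s.
At the end, for the whole second after the job is handed in: The fingers still hold the lid (at least 0.8 N on it) at 0.09 to 0.28 rad, that is 15 to 47 mm up at the front edge, steady (slower than 0.1 rad/s); the relay lever is up (under 0.1 rad) and the button released (under 1.5 mm), neither touched; every bystander lies within 20 mm of where it started (all of step 4 and value of joint lever below 0.1 rad and value of joint button below 0.0015 m and contact force between the fingers and lever below 0.2 N and contact force between the fingers and button below 0.2 N and velocity of joint lid between -0.1 and 0.1 rad/s and distance of each of sled, tin, mouse, mug, flask, calculator, stapler from where it was at the start of the episode below 0.02 m); the arm keeps its last pose, push and grip.
It fails at once if the lid flies wide open (more than 0.42 rad, about 70 mm at the front edge) (value of joint lid above 0.42 rad).
It fails at once if a bystander is disturbed (moved more than 20 mm) (distance of any of sled, tin, mouse, mug, flask, calculator, stapler from where it was at the start of the episode above 0.02 m).
It also fails if it takes over 67 s, if anything falls off the work surface, if the arm or the gripper's body presses on something with over 40 N, if the wrist force passes 120 N, or if a joint passes its speed limit or range.

## Working session

There is one attempt and no reset: what is moved stays moved. The work goes in short steps, Python scripts to look and compute and a shell command to move; the robot and the scene stay as the last step left them, time stands still between calls to the robot, and variables do not carry over. Pictures are saved under pics/ and viewed, at most 10 in all, crops included, and the job is handed in when it is done.

```bash
mkdir -p pics
cat > h.py <<'E'
import numpy as np,cv2
from scipy.spatial.transform import Rotation as R
from workcell import r,eyes,sign_off
def ext(p,s=None):
    if 'extrinsics' in p: return np.array(p['extrinsics'])
    T=np.eye(4);T[:3,:3]=R.from_quat(s['ee_rot']).as_matrix();T[:3,3]=s['tool_pos']
    return T@np.array(p['T_tool_cam'])
def at(p,rc,z,s=None):
    E=ext(p,s);d=E[:3,:3]@np.array([(rc[1]-p['cx'])/p['fx'],(rc[0]-p['cy'])/p['fy'],1])
    return E[:3,3]+d*(z-E[2,3])/d[2]
def proj(p,X,s=None):
    c=np.linalg.inv(ext(p,s))@np.append(X,1);return np.array([c[1]/c[2]*p['fy']+p['cy'],c[0]/c[2]*p['fx']+p['cx']])
E
python3 - <<'E'
from h import *
s=r.sense();print({k:np.round(v,3) for k,v in s.items()})
for n in('scene','top'):
    p=eyes.read_camera(n);cv2.imwrite(f'pics/{n}0.png',p['pixels']);print(n,np.round(p['extrinsics'],3).tolist(),p['fx'])
    for t,z in(('chamber',.11),('relay',.04),('lid_handle',.152),('button_top',.079),('lever_grip',.129),('sled',.02),('tin',.06),('mouse',.02),('mug',.09),('flask',.14),('calculator',.014),('stapler',.04)):
        for d in eyes.silhouettes(p,t)[:3]:
            print(t,round(d['p'],2),np.round(d['position']),d['pixels'].sum(),np.round(at(p,d['position'],z),3))
E
```

```text
{'clock': np.float64(0.0), 'joint_pos': array([-1.178,  0.087,  0.175,  1.66 , -0.   ,  1.571]), 'joint_velocities': array([ 0.001, -0.   , -0.001,  0.   ,  0.001, -0.001]), 'tau': array([-1.0000e-03, -5.2039e+01,  4.6480e+01,  1.6000e-02, -0.0000e+00,
       -0.0000e+00]), 'tool_pos': array([ 0.21 , -0.508,  0.248]), 'ee_rot': array([ 0.981,  0.195, -0.   , -0.001]), 'wrist_force': array([ 0.316,  0.989, -0.397]), 'torque': array([ 0.01 , -0.062,  0.024]), 'finger_force': np.float64(0.0), 'width': np.float64(0.085)}
scene [[0.505, 0.542, -0.672, 1.412], [0.863, -0.327, 0.385, -0.495], [-0.011, -0.774, -0.633, 0.946], [0.0, 0.0, 0.0, 1.0]] 387.12664819802836
chamber 0.95 [255. 227.] 4693 [ 0.64  -0.224  0.11 ]
chamber 0.4 [190. 337.] 6 [0.551 0.254 0.11 ]
relay 0.97 [247. 304.] 1506 [0.673 0.03  0.04 ]
relay 0.88 [219. 196.] 1206 [ 0.358 -0.221  0.04 ]
relay 0.69 [209. 338.] 1196 [0.574 0.25  0.04 ]
lid_handle 0.76 [247. 224.] 2804 [ 0.644 -0.232  0.152]
lid_handle 0.41 [192. 335.] 29 [0.598 0.204 0.152]
button_top 0.61 [201. 199.] 32 [ 0.312 -0.189  0.079]
lever_grip 0.57 [231. 296.
[... 1115 characters left out ...]
utton_top 0.47 [299. 167.] 63 [0.283 0.315 0.079]
button_top 0.42 [168. 253.] 51 [0.655 0.086 0.079]
button_top 0.4 [298. 348.] 80 [ 0.293 -0.185  0.079]
lever_grip 0.4 [289. 188.] 57 [0.317 0.25  0.129]
lever_grip 0.39 [195. 204.] 67 [0.568 0.213 0.129]
lever_grip 0.39 [283. 373.] 46 [ 0.34  -0.243  0.129]
sled 0.85 [166. 185.] 455 [0.667 0.291 0.02 ]
tin 0.67 [148. 334.] 348 [ 0.721 -0.146  0.06 ]
mouse 0.67 [236. 281.] 637 [0.466 0.004 0.02 ]
mug 0.95 [211. 109.] 1002 [0.525 0.484 0.09 ]
flask 0.8 [193. 459.] 633 [ 0.584 -0.473  0.14 ]
calculator 0.73 [294. 420.] 1153 [ 0.304 -0.403  0.014]
calculator 0.5 [168. 186.] 451 [0.662 0.289 0.014]
stapler 0.79 [290. 120.] 685 [0.303 0.46  0.04 ]
```

View pics/top0.png

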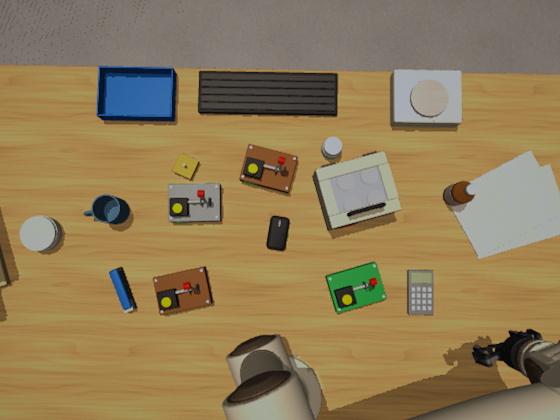

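View pics/scene0.png

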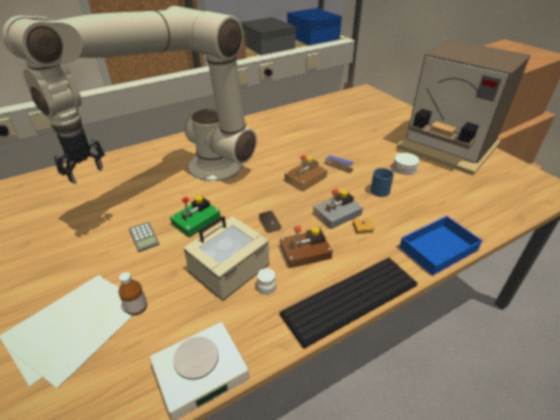

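The top view shows the grey relay at about (row 203, col 195). The look-alikes are brown at (168,269) and (291,183), and green at (287,357). The only beige box is at (190,357), with its handle at (210,366). I choose the grey relay and will measure it and check a close crop.

Run:
```python
from h import *
p=eyes.read_camera('top');im=p['pixels'];hsv=cv2.cvtColor(im,cv2.COLOR_BGR2HSV)
def blob(m,box):
    M=np.zeros(m.shape,np.uint8);a,b,c,d=box;M[a:b,c:d]=m[a:b,c:d]
    n,l,st,ce=cv2.connectedComponentsWithStats(M);i=1+np.argmax(st[1:,4]);return (l==i),ce[i][::-1],st[i,4]
H,S,V=[hsv[...,i].astype(int) for i in range(3)]
box=(180,226,165,225)
m,c,n=blob((H>22)&(H<36)&(S>170)&(V>120),box);print('yellow',c,n,at(p,c,.079))
m,c,n=blob(((H<6)|(H>174))&(S>170)&(V>90),box);print('red',c,n,at(p,c,.129))
m,c,n=blob((S<60)&(V>90),box);q=cv2.boxPoints(cv2.minAreaRect(np.argwhere(m)[:,::-1].astype(np.float32)));Q=np.array([at(p,x[::-1],.04)[:2] for x in q]);print('relay',n,Q.round(3).tolist(),Q.mean(0))
m,c,n=blob((V<60),(195,222,335,395));q=np.argwhere(m);print('bar',c,n,at(p,c,.152));w=np.array([at(p,x,.152)[:2] for x in q]);u=np.linalg.svd(w-w.mean(0))[2][0];print('bar dir',u,np.degrees(np.arctan2(u[1],u[0])),np.ptp((w-w.mean(0))@u))
for t in ('chamber',):
    d=eyes.silhouettes(p,t)[0];q=cv2.minAreaRect(np.argwhere(d['pixels'])[:,::-1].astype(np.float32));print(q);print(np.round([at(p,x[::-1],.112)[:2] for x in cv2.boxPoints(q)],3).tolist())
a=cv2.resize(im[130:230,150:410],None,fx=3,fy=3,interpolation=2);cv2.imwrite('pics/crop1.png',a)
```

```text
yellow [207.65333333 177.05333333] 75 [0.53768454 0.29679522 0.079     ]
red [193.5 200.5] 36 [0.57249813 0.22360998 0.129     ]
relay 1394 [[0.613, 0.331], [0.615, 0.186], [0.505, 0.183], [0.502, 0.327]] [0.55882369 0.2569061 ]
bar [208.8671875 365.8828125] 128 [ 0.5357004  -0.22046527  0.152     ]
bar dir [-0.28525946  0.95845033] 106.57435836444873 0.1037981801052765
((356.2551574707031, 190.28927612304688), (65.5197525024414, 77.8396987915039), 74.40719604492188)
[[0.647, -0.073], [0.709, -0.281], [0.534, -0.329], [0.474, -0.123]]
```

View pics/crop1.png

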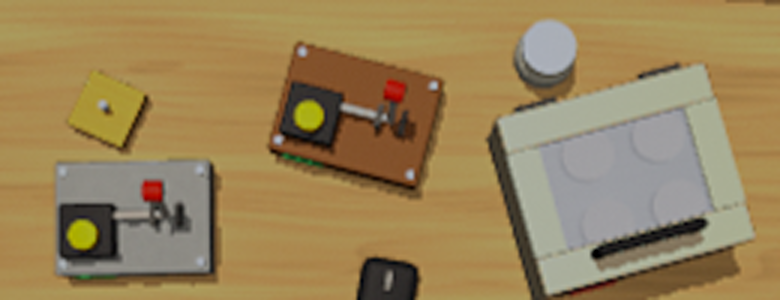

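The crop (origin row 130, col 150, 3x scale) confirms the grey relay: button at crop (82,235), red grip at (152,190), lever up. The handle bar is at (648,238). Next is a planner that only converts goals to tool-frame shifts.

```bash
cat >> h.py <<'E'
def goal(xyz,ydeg,s=None):
    """print shift (m) and turn (/60deg) in tool axes to reach TCP xyz, tool down, y-axis heading ydeg"""
    s=s or r.sense();M=R.from_quat(s['ee_rot'])
    a=np.radians(ydeg);y=np.array([np.cos(a),np.sin(a),0]);z=np.array([0,0,-1.]);G=R.from_matrix(np.c_[np.cross(y,z),y,z])
    print('shift',np.round(M.inv().apply(np.array(xyz)-s['tool_pos']),4),'turn',np.round(np.degrees((M.inv()*G).as_rotvec())/60,3),'t',s['clock'],'q',np.round(s['joint_pos'],2),'F',np.round(s['wrist_force'],1),'w',round(float(s['width']),4))
E
python3 - <<'E'
from h import *
goal([.538,.297,.25],91)
E
```

```text
shift [ 0.6107 -0.6184 -0.0017] turn [-0.    -0.    -2.642] t 1.4 q [-1.18  0.09  0.18  1.66 -0.    1.57] F [0.9 0.8 0.3] w 0.0856
```

```bash
python3 -m handwheel '[[0.03,-0.03,0,0,0,-0.14],[0.06,-0.06,0,0,0,-0.28],[0.09,-0.09,0,0,0,-0.42],[0.12,-0.12,0,0,0,-0.56],[0.15,-0.15,0,0,0,-0.7],[0.18,-0.18,0,0,0,-0.84],[0.21,-0.21,0,0,0,-0.95],[0.24,-0.24,0,0,0,-1],[0.27,-0.27,0,0,0,-1],[0.30,-0.30,0,0,0,-1]]' 1 20; python3 -c "
from h import *
goal([.49,.26,.25],91)"
```

```text
clock: 2.4
tool_pos: [0.3731, -0.1145, 0.2486]
ee_rot: [0.752, 0.659, 0.0, 0.0]
wrist_force: [1.0, -0.8, 0.4]
width: -0.0002
finger_force: 0.0
shift [ 0.3865  0.067  -0.0014] turn [ 1.000e-03  1.000e-03 -1.642e+00] t 2.4 q [-0.3  -0.29 -0.17  1.69  0.    1.4 ] F [ 1.  -0.8  0.4] w -0.0002
```

```bash
python3 -m handwheel '[[0.04,0.007,0,0,0,-0.14],[0.08,0.014,0,0,0,-0.28],[0.12,0.021,0,0,0,-0.42],[0.16,0.028,0,0,0,-0.56],[0.20,0.035,0,0,0,-0.7],[0.24,0.042,0,0,0,-0.84],[0.28,0.049,0,0,0,-0.95],[0.32,0.056,0,0,0,-1],[0.36,0.063,0,0,0,-1],[0.387,0.067,0,0,0,-1]]'; python3 -c "
from h import *
goal([.50,.26,.25],91)"
```

```text
clock: 3.4
tool_pos: [0.4901, 0.2613, 0.2478]
ee_rot: [0.321, 0.947, 0.0, -0.0]
wrist_force: [-0.6, -1.2, 0.4]
width: -0.0002
finger_force: 0.0
shift [-0.0086  0.005  -0.0022] turn [ 0.   -0.   -0.64] t 3.4 q [0.49 0.1  0.19 1.66 0.   1.14] F [-0.6 -1.2  0.4] w -0.0002
```

```bash
python3 -m handwheel '[[-0.002,0.001,0,0,0,-0.13],[-0.004,0.002,0,0,0,-0.26],[-0.006,0.003,0,0,0,-0.39],[-0.008,0.004,0,0,0,-0.52],[-0.009,0.005,0,0,0,-0.64],[-0.009,0.005,0,0,0,-0.64],[-0.009,0.005,0,0,0,-0.64],[-0.009,0.005,0,0,0,-0.64],[-0.009,0.005,0,0,0,-0.64],[-0.009,0.005,0,0,0,-0.64]]'
cat > look.py <<'E'
from h import *
import sys
s=r.sense();p=eyes.read_camera('wrist');cv2.imwrite(f'pics/{sys.argv[1]}.png',p['pixels']);np.save('cam.npy',np.r_[p['fx'],p['fy'],p['cx'],p['cy'],ext(p,s).ravel()])
hsv=cv2.cvtColor(p['pixels'],cv2.COLOR_BGR2HSV);H,S,V=[hsv[...,i].astype(int) for i in range(3)]
for n,m,z in(('yellow',(H>22)&(H<36)&(S>170)&(V>120),.079),('red',((H<6)|(H>174))&(S>170)&(V>90),float(sys.argv[2]))):
    k,l,st,ce=cv2.connectedComponentsWithStats(m.astype(np.uint8))
    for i in np.argsort(-st[1:,4])[:3]+1: print(n,st[i],ce[i][::-1].round(1),at(p,ce[i][::-1],z,s).round(4))
print('cam',ext(p,s)[:3].round(3).tolist())
E
python3 look.py w1 .129
```

```text
clock: 4.4
tool_pos: [0.4999, 0.2573, 0.2483]
ee_rot: [-0.007, 1.0, 0.0, 0.0]
wrist_force: [-0.1, -0.3, 0.2]
width: -0.0001
finger_force: 0.0
yellow [111 315  24  20 358] [324.8 122.1] [0.6516 0.0871 0.079 ]
yellow [129 317   1   1   1] [317. 129.] [0.6412 0.0961 0.079 ]
yellow [132 319   1   1   1] [319. 132.] [0.6438 0.0991 0.079 ]
red [227 278  19  21 351] [287.7 235.4] [0.5725 0.2217 0.129 ]
red [  1 361  24  21 337] [371.9  12.5] [0.669  0.0012 0.129 ]
cam [[-0.014, 0.953, 0.301, 0.423], [1.0, 0.013, 0.006, 0.256], [0.001, 0.301, -0.954, 0.374]]
```

View pics/w1.png

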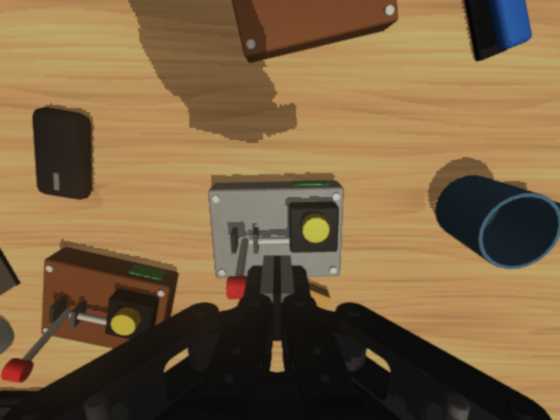

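The wrist view shows the grey relay at centre: button at (row 230, col 316), red grip at (288,235), lever up. The brown look-alike is at lower left.

Run:
```python
from h import *
c=np.load('cam.npy');p=dict(fx=c[0],fy=c[1],cx=c[2],cy=c[3],extrinsics=c[4:].reshape(4,4))
im=cv2.imread('pics/w1.png').astype(int)[205:255,295:340];m=(im[...,2]>120)&(im[...,0]<80)
q=np.argwhere(m)+[205,295];print(len(q),q.mean(0),np.ptp(q,axis=0),at(p,q.mean(0),.079))
# corner screws of plate (row,col)
print([at(p,x,.042).round(4)[:2].tolist() for x in((200,217),(196,338),(273,222),(270,334))])
goal([.538,.297,.115],91)
```

```text
530 [229.74339623 315.52075472] [24 25] [0.53541867 0.29711407 0.079     ]
[[0.516, 0.1921], [0.5096, 0.3249], [0.6057, 0.1941], [0.6, 0.3267]]
shift [-0.0387  0.0391  0.1333] turn [-0.     0.    -0.002] t 4.45 q [ 0.48  0.12  0.21  1.66 -0.    0.46] F [-1.  -0.5  0.3] w 0.0
```

```bash
python3 -m handwheel '[[-0.012,0.012,0,0,0,0],[-0.025,0.025,0,0,0,0],[-0.037,0.039,0.02,0,0,0],[-0.037,0.039,0.05,0,0,0],[-0.037,0.039,0.08,0,0,0],[-0.037,0.039,0.11,0,0,0],[-0.037,0.039,0.125,0,0,0],[-0.037,0.039,0.134,0,0,0],[-0.037,0.039,0.134,0,0,0],[-0.037,0.039,0.134,0,0,0]]'; python3 -c "
from h import *
goal([.5365,.297,.0905],91)"
```

```text
clock: 5.45
tool_pos: [0.5368, 0.2971, 0.1157]
ee_rot: [-0.008, 1.0, 0.0, 0.001]
wrist_force: [-0.3, -0.2, -0.2]
width: 0.0002
finger_force: 0.0
shift [ 0.0004 -0.0002  0.0252] turn [ 0.001  0.002 -0.002] t 5.45 q [ 0.51  0.23  0.08  1.42 -0.    0.49] F [-0.3 -0.2 -0.2] w 0.0002
```

```bash
python3 -m handwheel '[[0,0,0.008,0,0,0],[0,0,0.014,0,0,0],[0,0,0.019,0,0,0],[0,0,0.021,0,0,0],[0,0,0.023,0,0,0],[0,0,0.0245,0,0,0],[0,0,0.0255,0,0,0],[0,0,0.0255,0,0,0],[0,0,0.0255,0,0,0],[0,0,0.0255,0,0,0]]'; python3 look.py w2 .073
```

```text
clock: 6.45
tool_pos: [0.5364, 0.2969, 0.0889]
ee_rot: [-0.008, 1.0, 0.0, 0.0]
wrist_force: [-0.7, -0.4, 3.9]
width: -0.0002
finger_force: 1.4
red [  79  149   48   41 1577] [169.5 101.3] [0.4857 0.2161 0.073 ]
cam [[-0.015, 0.953, 0.301, 0.46], [1.0, 0.014, 0.006, 0.295], [0.001, 0.301, -0.954, 0.215]]
```

View pics/w2.png

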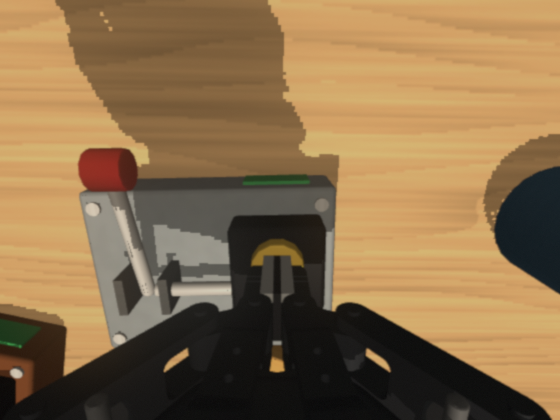

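The lever has dropped: red grip at (170,105) in front of the block, button still under the fingers. Retreating, then to the grip.

```bash
python3 -m handwheel '[[0,0,-0.02,0,0,0],[0,0,-0.04,0,0,0],[0,0,-0.06,0,0,0],[0.02,-0.02,-0.06,0,0,0],[0.04,-0.06,-0.06,0,0,0],[0.05,-0.078,-0.06,0,0,-0.025],[0.05,-0.078,-0.06,0,0,-0.025],[0.05,-0.078,-0.06,0,0,-0.025],[0.05,-0.078,-0.06,0,0,-0.025],[0.05,-0.078,-0.06,0,0,-0.025]]' -0.1; python3 look.py w3 .073; python3 -c "
from h import *
goal([.486,.2185,.071],92.5)"
```

```text
clock: 7.5
tool_pos: [0.4878, 0.2188, 0.1484]
ee_rot: [-0.021, 1.0, -0.0, -0.0]
wrist_force: [-0.3, -0.6, 0.4]
width: 0.0471
finger_force: 0.0
yellow [381 283  20  30 139] [301.2 392.9] [0.5372 0.3046 0.079 ]
yellow [121 416   4   4  10] [417.7 122.9] [0.6565 0.0988 0.079 ]
yellow [368 286   5   6   6] [288.5 369.7] [0.5275 0.2865 0.079 ]
red [266 215  27  27 672] [227.6 279. ] [0.4864 0.2203 0.073 ]
cam [[-0.042, 0.953, 0.3, 0.411], [0.999, 0.039, 0.014, 0.215], [0.001, 0.301, -0.954, 0.275]]
shift [ 0.0017 -0.0001  0.0774] turn [-0.    -0.    -0.001] t 7.55 q [ 0.42  0.04 -0.07  1.47  0.    0.38] F [-0.4 -0.1  0.7] w 0.047
```

View pics/w3.png

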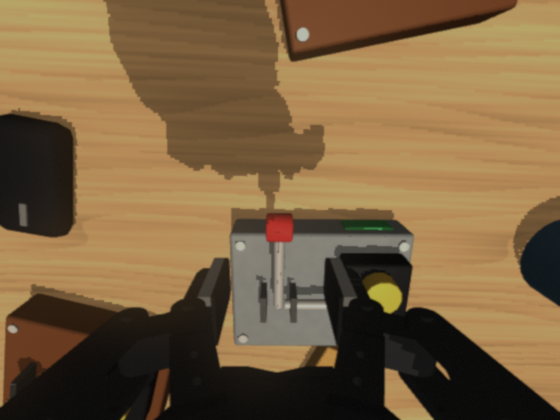

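Grip at (228,279), midway between the fingers (pads at cols 215 and 340); descend and pinch.

```bash
python3 -m handwheel '[[0.002,0.001,0.02,0,0,0],[0.002,0.001,0.04,0,0,0],[0.002,0.001,0.06,0,0,0],[0.002,0.001,0.07,0,0,0],[0.002,0.001,0.077,0,0,0],[0.002,0.001,0.077,0,0,0],[0.002,0.001,0.077,0,0,0],[0.002,0.001,0.077,0,0,0],[0.002,0.001,0.077,0,0,0],[0.002,0.001,0.077,0,0,0]]' && python3 -m handwheel '[[0,0,0,0,0,0],[0,0,0,0,0,0],[0,0,0,0,0,0],[0,0,0,0,0,0],[0,0,0,0,0,0],[0,0,0,0,0,0],[0,0,0,0,0,0],[0,0,0,0,0,0],[0,0,0,0,0,0],[0,0,0,0,0,0]]' 1 20
python3 - <<'E'
from h import *
s=r.sense();M=R.from_quat(s['ee_rot'])
f=lambda a:np.array([-.075*np.sin(a-.175),0,.075*np.cos(a-.175)])
y=np.radians(2.5);Z=R.from_euler('z',y)
for a in np.linspace(1.5,.04,11)[1:]: print(np.round(M.inv().apply(Z.apply(f(a)-f(1.5))),4))
E
```

```text
clock: 8.55
tool_pos: [0.4857, 0.2191, 0.0723]
ee_rot: [-0.021, 1.0, 0.0, 0.0]
wrist_force: [-0.4, 0.9, -0.9]
width: 0.0469
finger_force: 0.0
clock: 9.55
tool_pos: [0.4855, 0.2199, 0.0721]
ee_rot: [-0.021, 1.0, 0.001, 0.0]
wrist_force: [-0.6, 5.1, 0.3]
width: 0.0177
finger_force: 23.7
[-0.0034  0.     -0.0104]
[-0.0083  0.     -0.0202]
[-0.0146  0.0001 -0.0291]
[-0.0221  0.0001 -0.0371]
[-0.0307  0.0001 -0.0439]
[-0.0402  0.0001 -0.0493]
[-0.0504  0.0002 -0.0533]
[-0.061   0.0002 -0.0558]
[-0.0719  0.0002 -0.0567]
[-0.0828  0.0002 -0.0561]
```

```bash
python3 -m handwheel '[[-0.0034,0,-0.0104,0,0,0],[-0.0083,0,-0.0202,0,0,0],[-0.0146,0,-0.0291,0,0,0],[-0.0221,0,-0.0371,0,0,0],[-0.0307,0,-0.0439,0,0,0],[-0.0402,0,-0.0493,0,0,0],[-0.0504,0,-0.0533,0,0,0],[-0.061,0,-0.0558,0,0,0],[-0.0719,0,-0.0567,0,0,0],[-0.0828,0,-0.0561,0,0,0]]' && python3 -m handwheel '[[0,0,0,0,0,0],[0,0,0,0,0,0],[0,0,0,0,0,0],[0,0,0,0,0,0],[0,0,0,0,0,0],[0,0,0,0,0,0],[0,0,0,0,0,0],[0,0,0,0,0,0],[0,0,0,0,0,0],[0,0,0,0,0,0]]' -0.1
```

```text
clock: 10.55
tool_pos: [0.5687, 0.223, 0.1282]
ee_rot: [-0.021, 1.0, 0.0, 0.0]
wrist_force: [-3.8, 5.4, 2.5]
width: 0.0177
finger_force: 22.6
clock: 11.55
tool_pos: [0.5682, 0.2225, 0.1279]
ee_rot: [-0.021, 1.0, -0.0, -0.0]
wrist_force: [-0.3, 0.0, 0.0]
width: 0.047
finger_force: 0.0
```

Retreat straight up and verify.

```bash
python3 -m handwheel '[[0,0,-0.02,0,0,0],[0,0,-0.04,0,0,0],[0,0,-0.06,0,0,0],[0,0,-0.08,0,0,0],[0,0,-0.1,0,0,0],[0,0,-0.12,0,0,0],[0,0,-0.12,0,0,0],[0,0,-0.12,0,0,0],[0,0,-0.12,0,0,0],[0,0,-0.12,0,0,0]]'; python3 look.py w4 .129; python3 -c "
from h import *
goal([.5357,-.2205,.25],16.6)"
```

```text
clock: 12.55
tool_pos: [0.568, 0.2224, 0.2467]
ee_rot: [-0.021, 1.0, -0.0, -0.001]
wrist_force: [-0.5, 0.0, -0.6]
width: 0.0469
finger_force: 0.0
yellow [132 257  26  23 330] [269.2 141.8] [0.6527 0.0851 0.079 ]
yellow [152 260   1   1   1] [260. 152.] [0.6416 0.0965 0.079 ]
yellow [148 265   1   1   1] [265. 148.] [0.6476 0.0919 0.079 ]
red [268 205  21  22 435] [215.7 277.7] [0.5718 0.2234 0.129 ]
red [ 16 296  26  23 410] [306.9  28.2] [0.6675 0.0022 0.129 ]
cam [[-0.041, 0.953, 0.299, 0.492], [0.999, 0.039, 0.013, 0.219], [0.001, 0.3, -0.954, 0.373]]
shift [ 0.0508 -0.4411 -0.0028] turn [-1.000e-03 -1.000e-03  1.263e+00] t 12.6 q [ 0.37  0.24  0.34  1.68 -0.    0.33] F [ 0.6 -1.2  0.9] w 0.0468
```

View pics/w4.png

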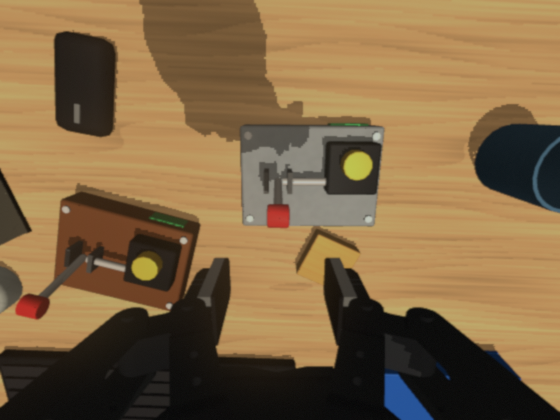

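The lever is up: red grip at (216,278), back where it started, button released. Now to the lid handle.

```bash
python3 -m handwheel '[[0.01,-0.046,0,0,0,0.12],[0.02,-0.092,0,0,0,0.24],[0.03,-0.138,0,0,0,0.36],[0.04,-0.184,0,0,0,0.48],[0.05,-0.23,0,0,0,0.6],[0.06,-0.276,0,0,0,0.72],[0.07,-0.322,0,0,0,0.84],[0.08,-0.368,0,0,0,0.95],[0.09,-0.414,0,0,0,1],[0.097,-0.456,0,0,0,1]]' && python3 -m handwheel '[[0,0,0,0,0,0.13],[0,0,0,0,0,0.26],[0,0,0,0,0,0.26],[0,0,0,0,0,0.26],[0,0,0,0,0,0.26],[0,0,0,0,0,0.26],[0,0,0,0,0,0.26],[0,0,0,0,0,0.26],[0,0,0,0,0,0.26],[0,0,0,0,0,0.26]]'; python3 look.py w5 .129; python3 -c "
from h import *
goal([.5357,-.2205,.20],16.6)"
```

```text
clock: 13.6
tool_pos: [0.4895, -0.2391, 0.2476]
ee_rot: [0.483, 0.876, -0.0, -0.0]
wrist_force: [1.0, -0.3, -0.3]
width: 0.0471
finger_force: 0.0
clock: 14.6
tool_pos: [0.4905, -0.2371, 0.2479]
ee_rot: [0.596, 0.803, -0.0, -0.0]
wrist_force: [-0.4, 0.6, -1.0]
width: 0.0469
finger_force: 0.0
yellow [ 58  54  28  34 597] [71.6 70.1] [ 0.2877 -0.1825  0.079 ]
yellow [83 72  2  2  2] [72.5 83.5] [ 0.2989 -0.1798  0.079 ]
yellow [86 66  1  1  1] [66. 86.] [ 0.3003 -0.174   0.079 ]
red [ 78 157  22  23 450] [167.5  88.8] [ 0.3393 -0.2453  0.129 ]
red [294 146   2  19  22] [155.5 294.9] [ 0.4913 -0.1897  0.129 ]
red [295 125   2  13  19] [131.2 295.7] [ 0.4863 -0.172   0.129 ]
cam [[0.957, 0.275, 0.087, 0.469], [0.289, -0.913, -0.287, -0.164], [0.0, 0.3, -0.954, 0.374]]
shift [0.0029 0.0481 0.0479] turn [0.    0.    0.004] t 14.65 q [-0.45  0.07  0.16  1.66 -0.    0.83] F [-0.   0.4  0.5] w 0.0472
```

View pics/w5.png

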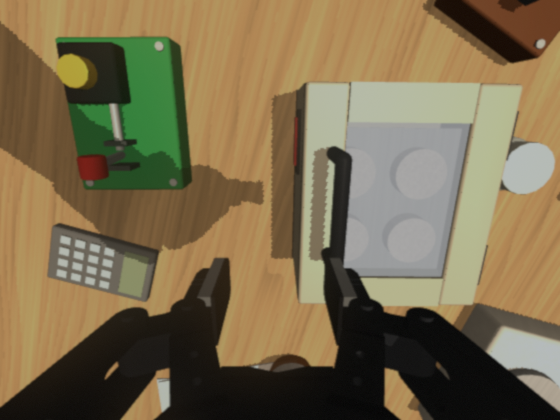

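The box is square in this view. The bar runs down cols 335-350 from row 150 to about 250, partly behind a finger, and the green look-alike is at upper left.

Run:
```python
from h import *
c=np.load('cam.npy');p=dict(fx=c[0],fy=c[1],cx=c[2],cy=c[3],extrinsics=c[4:].reshape(4,4))
im=cv2.imread('pics/w5.png').max(2)
for v in range(146,256,12):
    k=np.flatnonzero(im[v,318:362]<60)+318
    if len(k): print(v,k.min(),k.max(),at(p,(v,k.mean()),.152)[:2].round(4))
# expected geometry from lid top corners (z .112), front edge then back
C=[at(p,x,.112)[:2] for x in((83,306),(302,303),(85,520),(303,474))];print(np.round(C,4).tolist())
print('predicted bar ends',[proj(p,np.r_[np.array([.5357,-.2205])+k*np.array([-.2857,.958])*.045,.152]).round(1) for k in(-1,1)])
```

```text
158 330 350 [ 0.5202 -0.1797]
170 335 350 [ 0.5248 -0.1872]
182 335 349 [ 0.5275 -0.1955]
194 334 348 [ 0.5299 -0.2041]
206 333 347 [ 0.5324 -0.2129]
218 332 346 [ 0.5349 -0.2219]
230 331 345 [ 0.5375 -0.2311]
242 331 344 [ 0.5405 -0.2404]
254 322 343 [ 0.5403 -0.251 ]
[[0.4841, -0.1357], [0.5432, -0.3227], [0.644, -0.0891], [0.7016, -0.2762]]
predicted bar ends [array([270.7, 336.9]), array([155.9, 344.7])]
```

```bash
python3 -m handwheel '[[0.001,0.016,0,0,0,0],[0.002,0.032,0,0,0,0],[0.003,0.0473,0.01,0,0,0],[0.003,0.0473,0.03,0,0,0],[0.003,0.0473,0.05,0,0,0],[0.003,0.0473,0.07,0,0,0],[0.003,0.0473,0.085,0,0,0],[0.003,0.0473,0.098,0,0,0],[0.003,0.0473,0.098,0,0,0],[0.003,0.0473,0.098,0,0,0]]' && python3 -m handwheel '[[0,0,0,0,0,0],[0,0,0,0,0,0],[0,0,0,0,0,0],[0,0,0,0,0,0],[0,0,0,0,0,0],[0,0,0,0,0,0],[0,0,0,0,0,0],[0,0,0,0,0,0],[0,0,0,0,0,0],[0,0,0,0,0,0]]' 1 60
python3 - <<'E'
from h import *
f=lambda a:np.array([-.145*np.cos(a)+.052*np.sin(a),.052*np.cos(a)+.145*np.sin(a)])
for a in np.linspace(0,.18,11)[1:]: d=f(a)-f(0);print(np.round([0,d[0],-d[1],np.degrees(a)/60],4))
goal([.535,-.2205,.15],16.6)
E
```

```text
clock: 15.65
tool_pos: [0.535, -0.2206, 0.1502]
ee_rot: [0.596, 0.803, 0.0, 0.0]
wrist_force: [0.1, -0.3, 0.0]
width: 0.0472
finger_force: 0.0
clock: 16.65
tool_pos: [0.5341, -0.2212, 0.1509]
ee_rot: [0.597, 0.803, -0.001, 0.0]
wrist_force: [-6.7, -1.2, 5.3]
width: 0.0104
finger_force: 58.5
[ 0.      0.001  -0.0026  0.0172]
[ 0.      0.002  -0.0052  0.0344]
[ 0.      0.003  -0.0078  0.0516]
[ 0.      0.0041 -0.0103  0.0688]
[ 0.      0.0053 -0.0128  0.0859]
[ 0.      0.0064 -0.0153  0.1031]
[ 0.      0.0077 -0.0178  0.1203]
[ 0.      0.009  -0.0203  0.1375]
[ 0.      0.0103 -0.0227  0.1547]
[ 0.      0.0117 -0.0251  0.1719]
shift [0.0004 0.0011 0.0009] turn [-0.001  0.001  0.003] t 16.65 q [-0.39  0.14  0.05  1.48 -0.    0.89] F [-6.7 -1.2  5.3] w 0.0104
```

```bash
python3 -m handwheel '[[0,0.0005,-0.0013,0.0086,0,0],[0,0.001,-0.0026,0.0172,0,0],[0,0.0015,-0.0039,0.026,0,0],[0,0.002,-0.0052,0.0344,0,0],[0,0.0025,-0.0065,0.043,0,0],[0,0.003,-0.0078,0.0516,0,0],[0,0.0036,-0.009,0.06,0,0],[0,0.0041,-0.0103,0.0688,0,0],[0,0.0047,-0.0116,0.077,0,0],[0,0.0053,-0.0128,0.0859,0,0]]'; python3 -c "
from h import *
goal([.535,-.2205,.15],16.6)"
```

```text
clock: 17.65
tool_pos: [0.5387, -0.2198, 0.1629]
ee_rot: [0.596, 0.802, -0.037, -0.028]
wrist_force: [-7.3, -3.4, 1.4]
width: 0.0099
finger_force: 59.2
shift [ 0.0004 -0.0025  0.0132] turn [-0.089  0.     0.002] t 17.65 q [-0.36  0.22  0.16  1.58 -0.06  0.92] F [-7.3 -3.4  1.4] w 0.0099
```

```bash
python3 -m handwheel '[[0,0.0005,-0.0013,0.0086,0,0],[0,0.001,-0.0026,0.0172,0,0],[0,0.0016,-0.0039,0.026,0,0],[0,0.0022,-0.0052,0.0344,0,0],[0,0.0028,-0.0065,0.043,0,0],[0,0.0034,-0.0078,0.0516,0,0],[0,0.004,-0.009,0.06,0,0],[0,0.0047,-0.0103,0.0688,0,0],[0,0.0053,-0.0112,0.077,0,0],[0,0.0059,-0.0122,0.0859,0,0]]'
python3 - <<'E'
from h import *
s=r.sense();print(s['width'],s['wrist_force'],s['finger_force'])
p=eyes.read_camera('scene');a=cv2.resize(p['pixels'][170:310,150:310],None,fx=3.5,fy=3.5,interpolation=2)
w=eyes.read_camera('wrist')['pixels'];cv2.imwrite('pics/c6.png',np.hstack([a[:420],cv2.resize(w,(240,180))[[*range(180)]+[179]*240]][:2]))
E
```

```text
clock: 18.65
tool_pos: [0.5446, -0.218, 0.1752]
ee_rot: [0.594, 0.799, -0.074, -0.055]
wrist_force: [-13.1, -4.2, 4.9]
width: 0.0098
finger_force: 59.6
0.009766275809656796 [-13.07763338  -4.21802946   4.9021079 ] 59.55741763114929
```

View pics/c6.png

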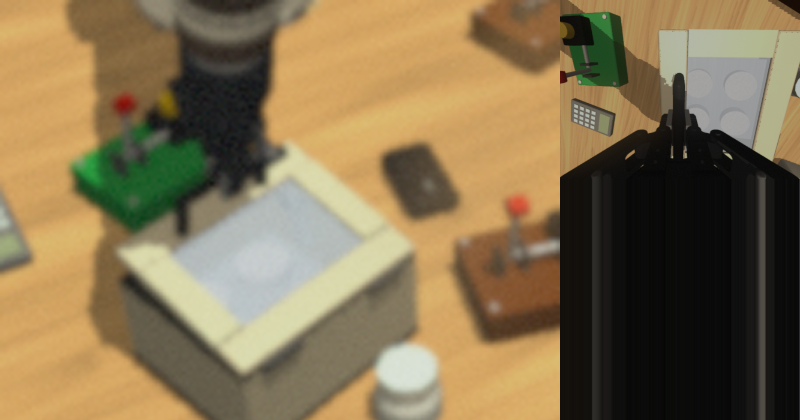

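The lid's front edge is up, with a gap visible along the box's left side at crop (130,270), and the bar is still between the fingers. TCP rise of 24 mm gives about 0.17 rad. Hold.

```bash
for i in 1 2 3; do python3 -m handwheel '[[0,0,0,0,0,0],[0,0,0,0,0,0],[0,0,0,0,0,0],[0,0,0,0,0,0],[0,0,0,0,0,0],[0,0,0,0,0,0],[0,0,0,0,0,0],[0,0,0,0,0,0],[0,0,0,0,0,0],[0,0,0,0,0,0]]'; done
python3 - <<'E'
from h import *
p=eyes.read_camera('top');im=p['pixels'];hsv=cv2.cvtColor(im,cv2.COLOR_BGR2HSV);H,S,V=[hsv[...,i].astype(int) for i in range(3)]
m=(((H<6)|(H>174))&(S>170)&(V>90))[180:226,165:225];print('red',np.argwhere(m).mean(0)+[180,165])
for t,z in(('sled',.02),('tin',.06),('mouse',.02),('mug',.09),('flask',.14),('calculator',.014),('stapler',.04)):
    d=eyes.silhouettes(p,t)[:1]
    if d: print(t,np.round(d[0]['position']),np.round(at(p,d[0]['position'],z),3))
E
```

```text
clock: 19.75
tool_pos: [0.5447, -0.218, 0.1752]
ee_rot: [0.594, 0.799, -0.074, -0.054]
wrist_force: [-12.6, -4.8, 4.3]
width: 0.0099
finger_force: 59.6
clock: 20.75
tool_pos: [0.5447, -0.218, 0.1752]
ee_rot: [0.594, 0.799, -0.074, -0.054]
wrist_force: [-11.4, -4.4, 4.3]
width: 0.0097
finger_force: 59.6
clock: 21.75
tool_pos: [0.5447, -0.218, 0.1752]
ee_rot: [0.594, 0.799, -0.074, -0.054]
wrist_force: [-12.9, -4.6, 4.5]
width: 0.01
finger_force: 59.6
red [193.5 200.5]
sled [167. 186.] [0.665 0.288 0.02 ]
tin [148. 331.] [ 0.718 -0.138  0.06 ]
mouse [234. 279.] [0.472 0.008 0.02 ]
mug [293. 419.] [ 0.312 -0.379  0.09 ]
flask [191. 459.] [ 0.589 -0.473  0.14 ]
calculator [291. 422.] [ 0.312 -0.41   0.014]
stapler [292. 119.] [0.297 0.463 0.04 ]
```

```bash
python3 -c "
from h import *
print(sign_off())"
```

```text
the job is handed in; nothing more can be done
None
```

The job is handed in: I pressed the grey relay's button and the lever dropped by itself, then I lifted it back until it stayed up. The lid is held steady at about 0.17 rad (about 30 mm at the front edge, estimated from the gripper's rise). The last check found no bystander moved, except that the mug was mis-detected and so not confirmed; no verdict came back.

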